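# Swing the overarm router guard over the cutter

## Robot

A 6-joint arm with a two-finger parallel gripper is mounted at the origin on the work surface. World frame = base frame: x ahead of the robot, y to its left, z up, the work surface at z = 0. Lengths are in m, angles in rad, forces in N, time in s.
With the tool pointing down it reaches from about 0.35 to 0.975 m from the base axis. Payload 4.9 kg.
Tool frame: the origin (TCP) lies midway between the tips of the shut fingers; the grasp point (between the pads) lies 19 mm behind it (ctrl.hold_point_z is the distance from the TCP to the grasp point, in m); z points along the fingers, y is the line along which they close (so a half turn about z gives the same grasp; the last joint's range is limited). The gripper opens to 85 mm and grips with 20 to 120 N. Pads are 22 mm wide; open, the fingers measure 114 mm over their backs; the gripper's body (76 mm by 85 mm) begins 54 mm behind the grasp point. The pads swing forward as they close: fully open they stand 13 mm farther back than shut.
Start: joints at [1.159, 0.053, 1.613, -0, 1.476, -0.119], TCP at [0.18, 0.598, 0.231] pointing down, gripper open.
Joint ranges: [-3.01, 3.01], [-1.01, 2.22], [0.06, 2.58], [-1.02, 4.17], [0.09, 2.62], [-3.14, 3.14]. Speed limits (rad/s): [2.57, 2.57, 3.14, 3.14, 3.14, 3.14].

## Interface

Orientations are given as a rotation vector (axis times angle).
In Python, from station import status, viewer, finish_job, ctrl gives the robot as it stands.
- The arm moves only by the shell command python3 -m jog 'ROWS' [FORCE]. ROWS is JSON, a list of rows, each a list of 7 numbers: the turn, a rotation vector about the tool's x, y, z each as a share of 5 degrees, from -1 to 1, then the shift along the tool's x, y, z each as a share of 30 mm, from -1 to 1, then the opening, from -1 (shut) to 1 (fully open). A call has 1 to 5 rows; each row shifts and turns the commanded pose from where the row before left it, along the tool's axes as they then stand; what a row does not reach is not made up. A row lasts 1/8 s, in which the tool goes at most 62.5 mm and 10.7 degrees, less where a joint would pass 70% of its speed; a pose out of reach is approached as far as the arm can. A call with a number of a shift or a turn outside -1 to 1 is refused whole. A call with a gripper value outside its range is refused whole. The fingers move at their own pace and stop on an object; FORCE is the grip in N (left out, the last holds). Time passes only in rows, so rows that do not move let the fingers close. It gives the time, the measured TCP pose, the force, the opening and the grip force at its end, in the units of the state.
- status.get_obs(): the state, without advancing time (a new reading comes with each control period).
- viewer.get_image(name): name is "scene" or "top" or "wrist"; returns a dict with "img" (480x640x3 uint8, red, green, blue), "fovy" (degrees; the focal length in pixels is half the picture's height over the tangent of half this angle, whatever the lens; pixels are square), "cx", "cy" (the principal point, pixels), "rvec" (rotation vector, rad) and "tvec" (3), from world to camera coordinates, as OpenCV has them. Camera axes: x right, y down, z forward; pixel columns grow to the right and rows downward; lengths in m; the calibration is good to about 2 mm. The wrist camera is an equidistant fisheye: a pixel r from the principal point sees the ray r / f radians off the axis. A picture is of the moment at which its call begins. There is no depth.
- finish_job(): hands the job in; it is judged then, once.
The state is a dict: "t": time; "q": joint angles; "dq": joint speeds; "effort": joint torques, N m; "tool_pos": TCP position; "tool_rot": TCP orientation; "contact_force": force on the tool from outside, world axes, zero at the start; "wrist_torque": the same for the moment, N m; "opening": finger opening in m; "grip_force": force on a finger pad.
Only numpy, scipy, OpenCV 4.12 (cv2) and the standard library are available. Lean on these libraries where they do the work, as an engineer would, in place of code of your own. Each camera call takes 0.05 s, during which the arm holds its last target. There are 200 camera calls.

## Task

Before the router is started, swing the heavy overarm guard from where it is parked round to the cutter and leave it standing quite still there, the cutter midway between the hood's two sides, with your hand off it; see that it is still there ten seconds later. It runs on ball bearings and hardly slows by itself, so bring it over slowly, brake it by hand and never let it run into its end stops. Push it gently and only on the black rubber buffers along its two sides, not on the hood or its pipe, and leave the tray, the push block and the clamp alone.

Things in the scene. Friction and masses are not known exactly. Their poses are not given: they have to be found in the camera images.
- guard: The swinging guard: hood, pipe boom, two buffers. Origin on the table below the hood's centre; own +x along the boom to the post, the upright pivot axis being 420 mm that way; own y the swing direction. Ball bearings: inertia about the axis nominally 1.0 kg m2 (+-35 %), damping only 0.02 N m s/rad, next to no dry friction (0.0003 N m): once pushed it hardly slows by itself.
- post: The fixed post; x axis from the robot side towards the post, along the boom at mid swing. Origin on the table 420 mm in front of the pivot axis (below the hood's centre at mid swing). End stops 0.9 rad either side of mid swing; the parked guard is 0.52 to 0.7 rad to the robot's left of it. Round base 170 mm across around the pivot axis, aluminium swivel 242 mm high.
- hood: The guard's clear hood with cover, pipe and swivel, 9 kg; same frame as guard, turns with it; not to be touched. Clear box 200 mm in y, 160 mm in x, from 50 to 122 mm high; red cover 212 x 172 mm on it, up to 128 mm. From the cover's centre a steel pipe 80 mm thick rises to 240 mm and runs level to the post.
- buffer_left_mid (a point): Outermost point, half way along, of the black rubber buffer on the hood's +y side (robot's left); pushing here swings it towards the robot's right (-y). A level round bar 28 mm thick, 160 mm long over its round ends, parallel to the boom, half sunk in the hood's side, centre line 103 mm high. This point is 114 mm from the hood's middle line, 14 mm out of the clear side, 8 mm outside the red cover.
- buffer_right_mid (a point): The same point of the equal black rubber buffer on the hood's -y side (robot's right), 114 mm from the hood's middle line, 103 mm high; pushing here swings it back to the left, or brakes it when it runs to the right.
- cutter (a point): Top of the brass and steel router cutter (50 mm across, its top 34 mm above the table) in the middle of an aluminium plate 230 x 200 x 6 mm fixed on the table. It stands under the hood's path, 385 to 455 mm from the pivot axis, 0.2 to 0.45 rad to the robot's right of mid swing.
- parts_tray: Bystander: cardboard tray 300 x 190 x 60 mm full of turned wooden parts, 2.2 kg; origin under its centre, long side along its x.
- push_block: Bystander: orange push block 200 x 80 mm with a black handle, 77 mm high, 0.35 kg; origin under its centre.
- clamp: Bystander: steel bar clamp about 440 mm long with a red handle, lying flat, 33 mm high, 0.9 kg; origin under the middle of its bar.

How it is judged:
On the way:
1. the guard stands still over the cutter, untouched, for 10 s (y of cutter in the frame of guard between -0.02 and 0.02 m and angular speed of guard below 0.015 rad/s and contact force between guard and the arm below 0.5 N), for 10 s.
At the end, for the whole second after the job is handed in: The cutter is within 20 mm of the middle line between the hood's two sides, the guard turns slower than 0.015 rad/s, and the robot does not touch it (all of step 1).
It fails at once if the hood, its pipe or its swivel is touched (more than 3 N) (contact force between hood and the arm above 3 N).
It fails at once if the guard is swung faster than 0.6 rad/s (0.25 m/s at the hood) (angular speed of guard above 0.6 rad/s).
It fails at once if the guard is knocked or shoved with more than 25 N (contact force between guard and the arm above 25 N).
It fails at once if the guard runs into an end stop (angle between the x axis of guard and the x axis of post, either way round above 0.88 rad).
It fails at once if the tray, push block or clamp is disturbed (distance of any of parts_tray, push_block, clamp from where it was at the start of the episode above 0.02 m).
It also fails if it takes over 61 s, if anything falls off the work surface, if the arm or the gripper's body presses on something with over 40 N, if the wrist force passes 120 N, or if a joint passes its speed limit or range.

## Working session

There is one attempt and no reset: what is moved stays moved. The work goes in short steps, Python scripts to look and compute and a shell command to move; the robot and the scene stay as the last step left them, time stands still between calls to the robot, and variables do not carry over. Pictures are saved under pics/ and viewed, at most 10 in all, crops included, and the job is handed in when it is done.

```bash
mkdir -p pics; ls
python3 - <<'E'
from station import status, viewer
import cv2,json,numpy as np
o=status.get_obs();print({k:np.round(v,3).tolist() for k,v in o.items()})
for n in("scene","top"):
    d=viewer.get_image(n);cv2.imwrite(f"pics/{n}0.png",d["img"][:,:,::-1])
    json.dump({k:np.array(d[k]).tolist() for k in("fovy","cx","cy","rvec","tvec")},open(f"{n}.json","w"))
    print(n,open(f"{n}.json").read())
E
```

```text
pics
{'t': 0.0, 'q': [1.159, 0.053, 1.614, 0.0, 1.476, -0.119], 'dq': [0.0, -0.0, 0.0, 0.0, 0.001, 0.002], 'effort': [0.003, -39.367, -37.019, 0.0, 0.007, -0.0], 'tool_pos': [0.18, 0.598, 0.23], 'tool_rot': [-0.458, -3.107, 0.003], 'contact_force': [0.269, 1.155, 1.394], 'wrist_torque': [-0.08, -0.043, 0.017], 'grip_force': 0.0, 'opening': 0.086}
scene {"fovy": 53.96924298929942, "cx": 319.6396812541942, "cy": 239.72947587475548, "rvec": [2.6316852179850674, -0.11105874657607921, 0.025786951159336033], "tvec": [-0.5384798929192741, 0.10891986162041523, 1.7253227078366977]}
top {"fovy": 50.98573201268173, "cx": 323.2134302204975, "cy": 241.51592368868577, "rvec": [2.1005687841604668, -2.1596248098210435, 0.189814355839094], "tvec": [0.008496091650999314, 0.5575738204950742, 1.5182620054799667]}
```

View pics/scene0.png

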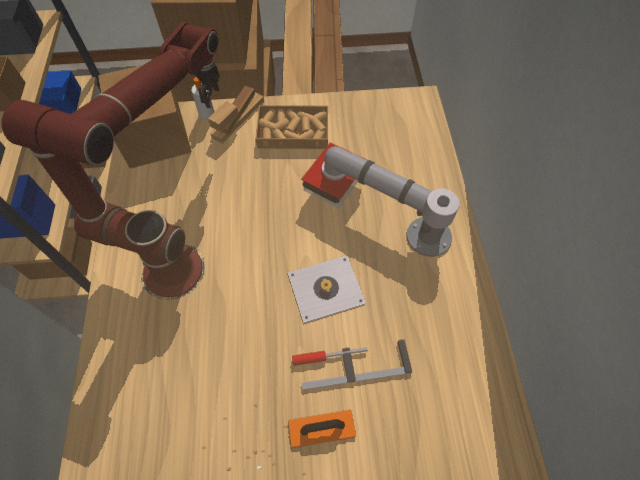

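View pics/top0.png

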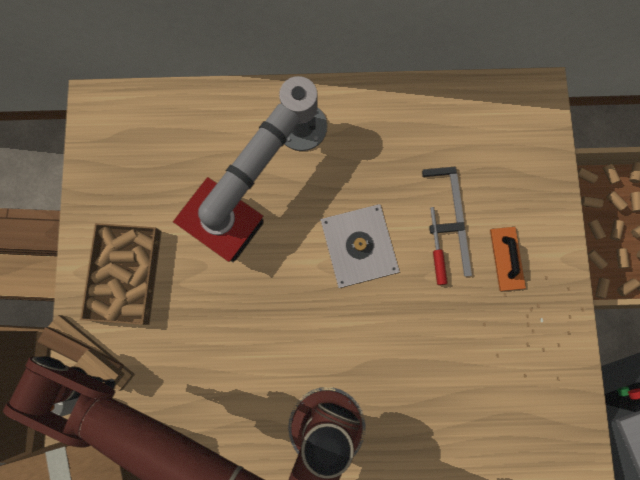

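The top view shows the red cover's corners at about (211,179), (263,211), (236,261) and (174,221), the swivel top at (298,94), the post base at (305,128) and the cutter at (360,244). The tray is at (120,275), to the left of the hood. The clamp and push block are on the far right.

```bash
cat > h.py <<'E'
import cv2,json,numpy as np
from scipy.spatial.transform import Rotation as R
def cam(n,d=None):
    d=d or json.load(open(n+".json"));f=240/np.tan(np.radians(d["fovy"])/2)
    return f,np.array([d["cx"],d["cy"]]),R.from_rotvec(d["rvec"]).as_matrix(),np.array(d["tvec"])
def p2w(n,uv,z):
    f,c,Rm,t=cam(n);uv=np.atleast_2d(uv)
    r=np.c_[(uv-c)/f,np.ones(len(uv))]@Rm;o=-Rm.T@t
    return o+r*((z-o[2])/r[:,2])[:,None]
def w2p(n,P):
    f,c,Rm,t=cam(n);q=np.atleast_2d(P)@Rm.T+t
    return q[:,:2]/q[:,2:]*f+c
E
python3 - <<'E'
from h import *
np.set_printoptions(precision=4,suppress=True)
im=cv2.imread("pics/top0.png");h=cv2.cvtColor(im,cv2.COLOR_BGR2HSV).astype(int)
m=(((h[...,0]<6)|(h[...,0]>174))&(h[...,1]>190)&(h[...,2]>90)).astype(np.uint8);m[:,:150]=0;m[:,290:]=0;m[:160]=0;m[290:]=0
c=max(cv2.findContours(m,0,2)[0],key=cv2.contourArea)
b=cv2.boxPoints(cv2.minAreaRect(c));print(b)
w=p2w("top",b,.128);print(w,w.mean(0),np.linalg.norm(np.diff(w,axis=0),axis=1))
print("cut",p2w("top",[360,244],.034),p2w("scene",[326,286],.034))
print("base",p2w("top",[304,129],.012),p2w("scene",[430,237],.012))
print("swiv",p2w("top",[298,94],.242),p2w("scene",[443,202],.242))
print("tray",p2w("top",[[92,225],[160,228],[151,327],[82,320]],.06))
E
```

```text
[[200.8461 183.7692]
 [205.2307 180.8462]
 [210.7692 189.1538]
 [206.3846 192.0769]]
[[0.7307 0.3575 0.128 ]
 [0.7395 0.3444 0.128 ]
 [0.7131 0.3274 0.128 ]
 [0.7043 0.3405 0.128 ]] [0.7219 0.3424 0.128 ] [0.0158 0.0314 0.0157]
cut [[ 0.5492 -0.1223  0.034 ]] [[ 0.5522 -0.1276  0.034 ]]
base [[0.9453 0.0462 0.012 ]] [[0.9617 0.0483 0.012 ]]
swiv [[0.9559 0.0544 0.242 ]] [[0.9595 0.0532 0.242 ]]
tray [[0.6278 0.7107 0.06  ]
 [0.6124 0.4989 0.06  ]
 [0.3095 0.5171 0.06  ]
 [0.336  0.7254 0.06  ]]
```

```bash
cat >> h.py <<'E'
def guard(path,n="top",box=(150,290,160,290)):
    im=cv2.imread(path);r,g,b=[im[...,i].astype(int) for i in(2,1,0)]
    m=((r>70)&(r>3*g)&(r>3*b)).astype(np.uint8);k=np.zeros_like(m);k[box[2]:box[3],box[0]:box[1]]=1;m*=k
    m=cv2.morphologyEx(m,cv2.MORPH_OPEN,np.ones((3,3)))
    c=max(cv2.findContours(m,0,1)[0],key=cv2.contourArea)
    return c[:,0].astype(float)
E
python3 - <<'E'
from h import *
np.set_printoptions(precision=4,suppress=True)
c=guard("pics/top0.png");w=p2w("top",c,.128)
b=cv2.boxPoints(cv2.minAreaRect(w[:,:2].astype(np.float32)));b=b-0;ctr=b.mean(0)
print(b,ctr,np.linalg.norm(np.diff(b,axis=0),axis=1))
for P in([.957,.054],[.95,.047],[.961,.048]):
    d=np.array(P)-ctr;print(P,np.linalg.norm(d),np.arctan2(d[1],d[0]))
e=np.diff(b,axis=0);print(np.arctan2(e[:,1],e[:,0]))
E
python3 -c "
import cv2;i=cv2.imread('pics/top0.png')[60:300,150:410];cv2.imwrite('pics/c1.png',cv2.resize(i,None,fx=2.5,fy=2.5,interpolation=2))"
```

```text
[[0.4933 0.2713]
 [0.6242 0.173 ]
 [0.7487 0.3389]
 [0.6178 0.4372]] [0.621  0.3051] [0.1637 0.2074 0.1637]
[0.957, 0.054] 0.41945097467787806 -0.6417144137918644
[0.95, 0.047] 0.4181482637351646 -0.6651472019178178
[0.961, 0.048] 0.42625350091456066 -0.6473733903354381
[-0.644   0.9268  2.4976]
```

View pics/c1.png

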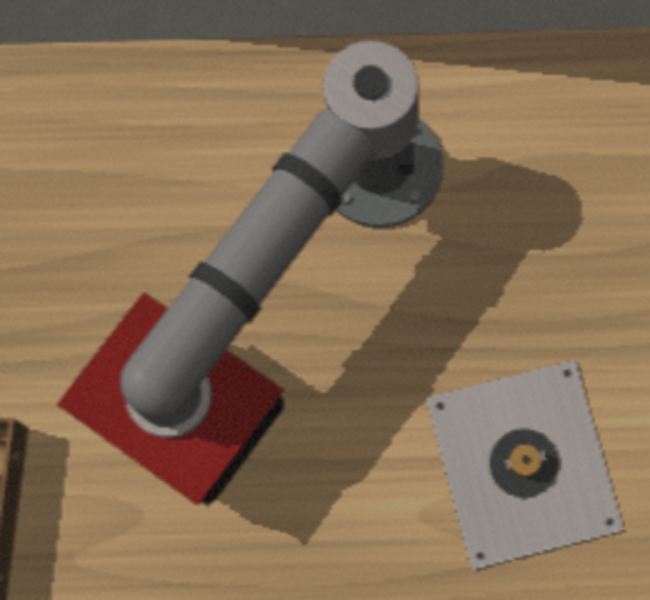

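Pivot (0.957, 0.054), hood centre (0.621, 0.305) at 0.419 m radius (nominal 0.420), cover 207x164 mm (given 212x172). The guard's yaw is -0.642. The cutter at (0.549, -0.1225) is 0.444 m from the axis, within the stated range, so the target yaw is about +0.41. Next I move to the left buffer.

```bash
cat >> h.py <<'E'
PIV=np.array([.957,.054])
def gp(yaw,x,y,z):
    c,s=np.cos(yaw),np.sin(yaw);o=PIV-.42*np.array([c,s])
    return np.array([*(o+x*np.array([c,s])+y*np.array([-s,c])),z])
def plan(p,ang,n,grip=-1):
    """rows from the measured pose to TCP p, tool x at world angle ang, tool down"""
    from station import status
    o=status.get_obs();return plan2(o["tool_pos"],R.from_rotvec(o["tool_rot"]),[(p,ang)],n,grip)
def tr(a): return R.from_matrix(np.array([[np.cos(a),np.sin(a),0],[np.sin(a),-np.cos(a),0],[0,0,-1]]))
def plan2(p0,R0,way,n,grip=-1):
    p0=np.array(p0);out=[]
    for p,a in way:
        dR=(R0.inv()*tr(a)).as_rotvec();dp=(np.array(p)-p0)
        for i in range(n):
            s=R0.inv().apply(dp/n);r=dR/n
            out.append([round(float(v),2) for v in (*(r/np.radians(5)),*(s/.03))]+[grip])
            p0=p0+dp/n;R0=R0*R.from_rotvec(r)
    if np.abs(np.array(out)[:,:6]).max()>1:print("TOO BIG")
    for i in range(0,len(out),5):print(str(out[i:i+5]).replace(" ",""))
E
python3 - <<'E'
from h import *
a=gp(-.642,-.055,.175,.2);print(a);plan(a,.929,24)
E
```

```text
[0.68136234 0.47858672 0.2       ]
[[-0.0,0.0,0.92,-0.71,0.04,0.04,-1],[-0.0,0.0,0.92,-0.71,0.1,0.04,-1],[-0.0,0.0,0.92,-0.7,0.16,0.04,-1],[-0.0,0.0,0.92,-0.68,0.21,0.04,-1],[-0.0,0.0,0.92,-0.66,0.26,0.04,-1]]
[[-0.0,0.0,0.92,-0.64,0.32,0.04,-1],[-0.0,0.0,0.92,-0.61,0.37,0.04,-1],[-0.0,0.0,0.92,-0.58,0.42,0.04,-1],[-0.0,0.0,0.92,-0.55,0.46,0.04,-1],[-0.0,0.0,0.92,-0.51,0.5,0.04,-1]]
[[-0.0,0.0,0.92,-0.47,0.54,0.04,-1],[-0.0,0.0,0.92,-0.42,0.58,0.04,-1],[-0.0,0.0,0.92,-0.38,0.61,0.04,-1],[-0.0,0.0,0.92,-0.33,0.64,0.04,-1],[-0.0,0.0,0.92,-0.27,0.66,0.04,-1]]
[[-0.0,0.0,0.92,-0.22,0.68,0.04,-1],[-0.0,0.0,0.92,-0.16,0.7,0.04,-1],[-0.0,0.0,0.92,-0.11,0.71,0.04,-1],[-0.0,0.0,0.92,-0.05,0.71,0.04,-1],[-0.0,0.0,0.92,0.01,0.72,0.04,-1]]
[[-0.0,0.0,0.92,0.06,0.71,0.04,-1],[-0.0,0.0,0.92,0.12,0.71,0.04,-1],[-0.0,0.0,0.92,0.18,0.69,0.04,-1],[-0.0,0.0,0.92,0.23,0.68,0.04,-1]]
```

```bash
python3 -m jog '[[0,0,0.92,-0.71,0.04,0.04,-1],[0,0,0.92,-0.71,0.1,0.04,-1],[0,0,0.92,-0.7,0.16,0.04,-1],[0,0,0.92,-0.68,0.21,0.04,-1],[0,0,0.92,-0.66,0.26,0.04,-1]]' 60
python3 -m jog '[[0,0,0.92,-0.64,0.32,0.04,-1],[0,0,0.92,-0.61,0.37,0.04,-1],[0,0,0.92,-0.58,0.42,0.04,-1],[0,0,0.92,-0.55,0.46,0.04,-1],[0,0,0.92,-0.51,0.5,0.04,-1]]'
python3 -m jog '[[0,0,0.92,-0.47,0.54,0.04,-1],[0,0,0.92,-0.42,0.58,0.04,-1],[0,0,0.92,-0.38,0.61,0.04,-1],[0,0,0.92,-0.33,0.64,0.04,-1],[0,0,0.92,-0.27,0.66,0.04,-1]]'
python3 -m jog '[[0,0,0.92,-0.22,0.68,0.04,-1],[0,0,0.92,-0.16,0.7,0.04,-1],[0,0,0.92,-0.11,0.71,0.04,-1],[0,0,0.92,-0.05,0.71,0.04,-1],[0,0,0.92,0.01,0.72,0.04,-1]]'
python3 -m jog '[[0,0,0.92,0.06,0.71,0.04,-1],[0,0,0.92,0.12,0.71,0.04,-1],[0,0,0.92,0.18,0.69,0.04,-1],[0,0,0.92,0.23,0.68,0.04,-1]]'
python3 - <<'E'
from h import *
from station import viewer,status
plan(gp(-.642,-.055,.165,.09),.929,5)
cv2.imwrite("pics/s1.png",viewer.get_image("scene")["img"][:,:,::-1])
print(status.get_obs()["q"])
E
```

```text
t: 0.72
tool_pos: [0.2849, 0.5731, 0.2245]
tool_rot: [-1.073, -2.953, 0.002]
contact_force: [0.2, 0.1, -0.2]
opening: 0.0002
grip_force: 0.0
t: 1.35
tool_pos: [0.3893, 0.5483, 0.2185]
tool_rot: [-1.64, -2.679, 0.002]
contact_force: [0.4, 0.1, -0.3]
opening: -0.0002
grip_force: 0.0
t: 1.98
tool_pos: [0.4937, 0.5229, 0.2124]
tool_rot: [-2.141, -2.299, 0.002]
contact_force: [-0.7, -0.3, 0.1]
opening: 0.0001
grip_force: 0.0
t: 2.6
tool_pos: [0.5982, 0.4978, 0.2063]
tool_rot: [-2.556, -1.826, 0.002]
contact_force: [0.3, 0.3, 0.2]
opening: 0.0
grip_force: 0.0
t: 3.1
tool_pos: [0.6816, 0.4774, 0.2014]
tool_rot: [2.815, 1.394, -0.002]
contact_force: [0.1, -0.3, 0.2]
opening: 0.0002
grip_force: 0.0
[[-0.0,0.0,-0.02,-0.06,-0.01,0.74,-1],[-0.0,0.0,-0.02,-0.06,-0.01,0.74,-1],[-0.0,0.0,-0.02,-0.06,-0.01,0.74,-1],[-0.0,0.0,-0.02,-0.06,-0.01,0.74,-1],[-0.0,0.0,-0.02,-0.06,-0.01,0.74,-1]]
[ 5.19097079e-01  5.54641026e-01  1.05654698e+00 -1.38246244e-03
  1.53103700e+00  1.17441487e+00]
```

View pics/s1.png

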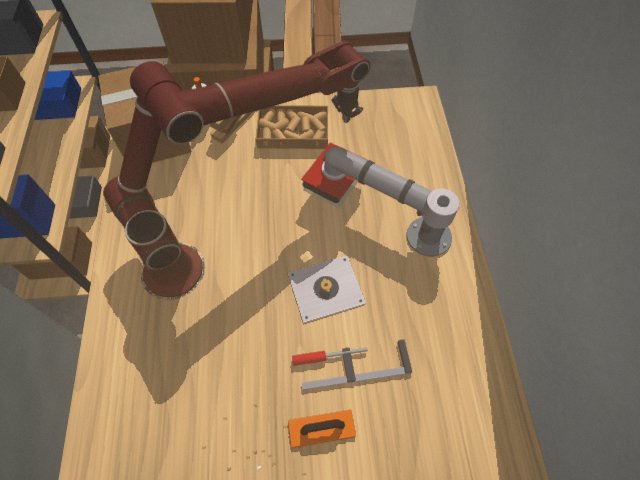

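The closed fingers at (347,112) are clear to the left of the hood at (330,170), with the arm well above the pipe. Next: lower, approach, then touch slowly.

```bash
python3 -m jog '[[0,0,0,-0.06,0,0.74,-1],[0,0,0,-0.06,0,0.74,-1],[0,0,0,-0.06,0,0.74,-1],[0,0,0,-0.06,0,0.74,-1],[0,0,0,-0.06,0,0.74,-1]]'
python3 -m jog '[[0,0,0,-0.2,0,0,-1],[0,0,0,-0.25,0,0,-1],[0,0,0,-0.2,0,0,-1],[0,0,0,-0.15,0,0,-1],[0,0,0,-0.1,0,0,-1]]'
python3 -m jog '[[0,0,0,-0.07,0,0,-1],[0,0,0,-0.07,0,0,-1],[0,0,0,-0.07,0,0,-1]]'
python3 - <<'E'
from h import *
from station import status
p=status.get_obs()["tool_pos"];d=np.array(p[:2])-gp(-.642,0,0,0)[:2];c,s=np.cos(-.642),np.sin(-.642)
print(d@[c,s],d@[-s,c],p)
E
```

```text
t: 3.78
tool_pos: [0.6752, 0.4706, 0.0896]
tool_rot: [2.813, 1.398, -0.001]
contact_force: [0.5, -0.2, 0.1]
opening: -0.0001
grip_force: 0.0
t: 4.4
tool_pos: [0.6596, 0.449, 0.0923]
tool_rot: [-2.814, -1.397, -0.002]
contact_force: [-0.5, 0.4, 0.2]
opening: 0.0001
grip_force: 0.0
t: 4.78
tool_pos: [0.6556, 0.444, 0.0914]
tool_rot: [2.814, 1.398, -0.0]
contact_force: [-0.7, 0.5, -0.7]
opening: -0.0
grip_force: 0.0
-0.05492096528960623 0.1319016930174745 [0.65561844 0.44402197 0.09138406]
```

```bash
python3 -m jog '[[0,0,0,-0.07,0,0,-1],[0,0,0,-0.07,0,0,-1],[0,0,0,-0.07,0,0,-1],[0,0,0,-0.08,0,0,-1],[0,0,0,-0.09,0,0,-1]]'
python3 -m jog '[[0,0,-0.1,-0.1,0,0,-1],[0,0,-0.1,-0.12,0,0,-1],[0,0,-0.1,-0.14,0,0,-1],[0,0,-0.1,-0.16,0,0,-1],[0,0,-0.1,-0.18,0,0,-1]]'
python3 -m jog '[[0,0,-0.15,-0.2,0,0,-1],[0,0,-0.15,-0.22,0,0,-1],[0,0,-0.15,-0.23,0,0,-1],[0,0,-0.15,-0.24,0,0,-1],[0,0,-0.15,-0.24,0,0,-1]]'
cat >> h.py <<'E'
def yawshot(name,y0):
    """fit guard yaw by matching the cover outline in the top view"""
    from station import viewer,status
    d=viewer.get_image("top");cv2.imwrite(name,d["img"][:,:,::-1]);t=status.get_obs()["t"]
    return t,fityaw(name,y0)
def fityaw(name,y0):
    im=cv2.imread(name);r,g,b=[im[...,i].astype(int) for i in(2,1,0)]
    m=((r>70)&(r>3*g)&(r>3*b)).astype(np.uint8)
    def mask(y):
        q=[gp(y,sx*.086,sy*.106,.128) for sx,sy in((1,1),(1,-1),(-1,-1),(-1,1))]
        k=np.zeros((480,640),np.uint8);cv2.fillPoly(k,[np.round(w2p("top",q)*16).astype(int)],1,shift=4)
        p=[gp(y,0,0,.24),gp(y,.42,0,.24)];u=np.round(w2p("top",p)).astype(int);cv2.line(k,tuple(map(int,u[0])),tuple(map(int,u[1])),0,34)
        return k
    best=[]
    for y in np.arange(y0-.25,y0+.25,.005):
        k=mask(y);best.append((np.sum(k&m)/np.sum(k|(m&cv2.dilate(k,np.ones((41,41))))),y))
    v=np.array(best);top=v[:,0].max();w=v[v[:,0]>top-.03]
    return round(float(np.average(w[:,1],weights=w[:,0]-top+.031)),4),round(float(top),2)
E
python3 - <<'E'
from h import *
print(fityaw("pics/top0.png",-.6));print(yawshot("pics/t1.png",-.58))
E
```

```text
t: 5.4
tool_pos: [0.6487, 0.4348, 0.0915]
tool_rot: [2.814, 1.397, -0.0]
contact_force: [0.3, 0.3, 0.5]
opening: 0.0003
grip_force: 0.1
t: 6.02
tool_pos: [0.6362, 0.4177, 0.0915]
tool_rot: [-2.782, -1.459, 0.0]
contact_force: [0.1, 0.3, -0.2]
opening: 0.0002
grip_force: 0.0
t: 6.65
tool_pos: [0.6177, 0.3891, 0.0915]
tool_rot: [2.733, 1.55, 0.0]
contact_force: [-0.8, -0.0, -0.2]
opening: -0.0003
grip_force: 0.0
(-0.6315, 0.62)
(6.7, (-0.4868, 0.52))
```

```bash
sed -i 's/for p,a in way:/for p,a,n in way:/; s/\[(p,ang)\],n,grip/[(p,ang,n)],n,grip/; s/^        p0=p0+dp/            p0=p0+dp/' h.py
cat >> h.py <<'E'
def route(way):
    from station import status
    o=status.get_obs();plan2(o["tool_pos"],R.from_rotvec(o["tool_rot"]),way,0)
E
sed -n 20,36p h.py
python3 - <<'E'
from h import *
np.set_printoptions(precision=3,suppress=True)
arc=lambda t,z:np.array([*(PIV-.56*np.array([np.cos(t),np.sin(t)])),z])
W=[([.625,.435,.11],1.02,3),(arc(-.56,.2),1.1,6)]
W+=[(arc(-.25,.2),1.3,7),(arc(.06,.2),1.5,7),(arc(.36,.2),1.65,7),(arc(.67,.19),1.8,7),(gp(.27,-.06,-.165,.09),1.84,6)]
for w in W:print(w[0],w[2])
route(W)
E
```

```text
def gp(yaw,x,y,z):
    c,s=np.cos(yaw),np.sin(yaw);o=PIV-.42*np.array([c,s])
    return np.array([*(o+x*np.array([c,s])+y*np.array([-s,c])),z])
def plan(p,ang,n,grip=-1):
    """rows from the measured pose to TCP p, tool x at world angle ang, tool down"""
    from station import status
    o=status.get_obs();return plan2(o["tool_pos"],R.from_rotvec(o["tool_rot"]),[(p,ang,n)],n,grip)
def tr(a): return R.from_matrix(np.array([[np.cos(a),np.sin(a),0],[np.sin(a),-np.cos(a),0],[0,0,-1]]))
def plan2(p0,R0,way,n,grip=-1):
    p0=np.array(p0);out=[]
    for p,a,n in way:
        dR=(R0.inv()*tr(a)).as_rotvec();dp=(np.array(p)-p0)
        for i in range(n):
            s=R0.inv().apply(dp/n);r=dR/n
            out.append([round(float(v),2) for v in (*(r/np.radians(5)),*(s/.03))]+[grip])
            p0=p0+dp/n;R0=R0*R.from_rotvec(r)
    if np.abs(np.array(out)[:,:6]).max()>1:print("TOO BIG")
[0.625, 0.435, 0.11] 3
[0.483 0.351 0.2  ] 6
[0.414 0.193 0.2  ] 7
[0.398 0.02  0.2  ] 7
[ 0.433 -0.143  0.2  ] 7
[ 0.518 -0.294  0.19 ] 7
[ 0.538 -0.233  0.09 ] 6
[[-0.0,0.0,0.05,0.49,-0.19,-0.21,-1],[-0.
[... 800 characters left out ...]
0.0,-0.25,-0.77,0.22,0.0,-1],[0.0,-0.0,-0.25,-0.77,0.2,0.0,-1]]
[[0.0,-0.0,-0.25,-0.77,0.19,0.0,-1],[0.0,-0.0,-0.25,-0.78,0.17,0.0,-1],[0.0,-0.0,-0.25,-0.78,0.15,0.0,-1],[0.0,-0.0,-0.25,-0.79,0.14,0.0,-1],[0.0,-0.0,-0.25,-0.79,0.12,0.0,-1]]
[[-0.0,0.0,-0.25,-0.75,0.35,0.05,-1],[-0.0,0.0,-0.25,-0.75,0.33,0.05,-1],[-0.0,0.0,-0.25,-0.76,0.32,0.05,-1],[-0.0,0.0,-0.25,-0.77,0.3,0.05,-1],[-0.0,0.0,-0.25,-0.77,0.28,0.05,-1]]
[[-0.0,0.0,-0.25,-0.78,0.27,0.05,-1],[-0.0,0.0,-0.25,-0.78,0.25,0.05,-1],[0.0,-0.0,-0.08,0.3,0.19,0.56,-1],[0.0,-0.0,-0.08,0.3,0.19,0.56,-1],[0.0,-0.0,-0.08,0.3,0.19,0.56,-1]]
[[0.0,-0.0,-0.08,0.3,0.19,0.56,-1],[0.0,-0.0,-0.08,0.3,0.19,0.56,-1],[0.0,-0.0,-0.08,0.3,0.2,0.56,-1]]
```

```bash
python3 -m jog '[[0,0,0,0.5,0,0,-1],[0,0,0,0.6,0,-0.6,-1],[0,0,0,0.5,-0.1,-0.9,-1],[0,0,0,0.2,-0.2,-0.9,-1],[0,0,0,0,-0.4,-0.8,-1]]'
python3 - <<'E'
from h import *
print(yawshot("pics/t2.png",-.42))
arc=lambda t,z:np.array([*(PIV-.56*np.array([np.cos(t),np.sin(t)])),z])
W=[(arc(-.56,.2),1.1,6)]
W+=[(arc(-.25,.2),1.3,7),(arc(.06,.2),1.5,7),(arc(.36,.2),1.65,7)]
route(W)
E
```

```text
t: 7.32
tool_pos: [0.6278, 0.4469, 0.1886]
tool_rot: [2.734, 1.548, 0.001]
contact_force: [0.0, -0.8, -0.9]
opening: -0.0002
grip_force: 0.0
(7.375, (-0.412, 0.58))
[[0.0,-0.01,-0.13,-0.88,-0.41,-0.04,-1],[0.0,-0.01,-0.13,-0.87,-0.42,-0.04,-1],[0.0,-0.01,-0.13,-0.87,-0.43,-0.04,-1],[0.0,-0.01,-0.13,-0.86,-0.44,-0.04,-1],[0.0,-0.01,-0.13,-0.86,-0.45,-0.04,-1]]
[[0.0,-0.01,-0.13,-0.85,-0.46,-0.04,-1],[-0.0,0.0,-0.33,-0.82,0.05,-0.0,-1],[-0.0,0.0,-0.33,-0.82,0.03,-0.0,-1],[-0.0,0.0,-0.33,-0.82,0.01,-0.0,-1],[-0.0,0.0,-0.33,-0.82,-0.02,-0.0,-1]]
[[-0.0,0.0,-0.33,-0.82,-0.04,-0.0,-1],[-0.0,0.0,-0.33,-0.82,-0.06,-0.0,-1],[-0.0,0.0,-0.33,-0.82,-0.09,-0.0,-1],[-0.0,-0.0,-0.33,-0.81,0.14,-0.0,-1],[-0.0,-0.0,-0.33,-0.81,0.12,-0.0,-1]]
[[-0.0,-0.0,-0.33,-0.82,0.1,-0.0,-1],[-0.0,-0.0,-0.33,-0.82,0.07,-0.0,-1],[-0.0,-0.0,-0.33,-0.82,0.05,-0.0,-1],[-0.0,-0.0,-0.33,-0.82,0.03,-0.0,-1],[-0.0,-0.0,-0.33,-0.82,0.0,-0.0,-1]]
[[0.0,0.0,-0.25,-0.77,0.22,-0.0,-1],[0.0,0.0,-0.25,-0.77,0.2,-0.0,-1],[0.0,0.0,-0.25,-0.77,0.19,-0.0,-1],[0.0,0.0,-0.25,-0.78,0.17,-0.0,-1],[0.0,0.0,-0.25,-0.78,0.15,-0.0,-1]]
[[0.0,0.0,-0.25,-0.79,0.14,-0.0,-1],[0.0,0.0,-0.25,-0.79,0.12,-0.0,-1]]
```

```bash
python3 -m jog '[[0,0,-0.13,-0.88,-0.41,-0.04,-1],[0,0,-0.13,-0.87,-0.42,-0.04,-1],[0,0,-0.13,-0.87,-0.43,-0.04,-1],[0,0,-0.13,-0.86,-0.44,-0.04,-1],[0,0,-0.13,-0.86,-0.45,-0.04,-1]]' | grep -v gr
python3 -m jog '[[0,0,-0.13,-0.85,-0.46,-0.04,-1],[0,0,-0.33,-0.82,0.05,0,-1],[0,0,-0.33,-0.82,0.03,0,-1],[0,0,-0.33,-0.82,0.01,0,-1],[0,0,-0.33,-0.82,-0.02,0,-1]]' | grep force
python3 -m jog '[[0,0,-0.33,-0.82,-0.04,0,-1],[0,0,-0.33,-0.82,-0.06,0,-1],[0,0,-0.33,-0.82,-0.09,0,-1],[0,0,-0.33,-0.81,0.14,0,-1],[0,0,-0.33,-0.81,0.12,0,-1]]' | grep force
python3 -m jog '[[0,0,-0.33,-0.82,0.1,0,-1],[0,0,-0.33,-0.82,0.07,0,-1],[0,0,-0.33,-0.82,0.05,0,-1],[0,0,-0.33,-0.82,0.03,0,-1],[0,0,-0.33,-0.82,0,0,-1]]' | grep force
python3 - <<'E'
from h import *
print(yawshot("pics/t3.png",-.12))
arc=lambda t,z:np.array([*(PIV-.56*np.array([np.cos(t),np.sin(t)])),z])
route([(arc(.36,.2),1.65,7),(arc(.67,.19),1.8,7),(gp(.27,-.06,-.165,.09),1.84,6)])
E
```

```text
t: 8.0
tool_pos: [0.5058, 0.3646, 0.193]
tool_rot: [2.688, 1.626, -0.001]
contact_force: [-0.3, 0.4, 0.9]
opening: 0.0
contact_force: [0.2, 0.2, 0.7]
grip_force: 0.0
contact_force: [1.2, 0.6, -0.1]
grip_force: 0.0
contact_force: [1.0, -0.3, -0.4]
grip_force: 0.0
(9.925, (-0.1124, 0.56))
[[-0.0,0.0,-0.24,-0.75,0.22,-0.03,-1],[-0.0,0.0,-0.24,-0.75,0.2,-0.03,-1],[-0.0,0.0,-0.24,-0.76,0.19,-0.03,-1],[-0.0,0.0,-0.24,-0.76,0.17,-0.03,-1],[-0.0,0.0,-0.24,-0.76,0.15,-0.03,-1]]
[[-0.0,0.0,-0.24,-0.77,0.14,-0.03,-1],[-0.0,0.0,-0.24,-0.77,0.12,-0.03,-1],[-0.0,-0.0,-0.25,-0.75,0.35,0.05,-1],[-0.0,-0.0,-0.25,-0.75,0.33,0.05,-1],[-0.0,-0.0,-0.25,-0.76,0.32,0.05,-1]]
[[-0.0,-0.0,-0.25,-0.77,0.3,0.05,-1],[-0.0,-0.0,-0.25,-0.77,0.28,0.05,-1],[-0.0,-0.0,-0.25,-0.78,0.27,0.05,-1],[-0.0,-0.0,-0.25,-0.78,0.25,0.05,-1],[-0.0,-0.0,-0.08,0.3,0.19,0.56,-1]]
[[-0.0,-0.0,-0.08,0.3,0.19,0.56,-1],[-0.0,-0.0,-0.08,0.3,0.19,0.56,-1],[-0.0,-0.0,-0.08,0.3,0.19,0.56,-1],[-0.0,-0.0,-0.08,0.3,0.19,0.56,-1],[-0.0,-0.0,-0.08,0.3,0.2,0.56,-1]]
```

```bash
python3 -m jog '[[0,0,-0.24,-0.75,0.22,-0.03,-1],[0,0,-0.24,-0.75,0.2,-0.03,-1],[0,0,-0.24,-0.76,0.19,-0.03,-1],[0,0,-0.24,-0.76,0.17,-0.03,-1],[0,0,-0.24,-0.76,0.15,-0.03,-1]]' | grep force
python3 -m jog '[[0,0,-0.24,-0.77,0.14,-0.03,-1],[0,0,-0.24,-0.77,0.12,-0.03,-1],[0,0,-0.25,-0.75,0.35,0.05,-1],[0,0,-0.25,-0.75,0.33,0.05,-1],[0,0,-0.25,-0.76,0.32,0.05,-1]]' | grep force
python3 -m jog '[[0,0,-0.25,-0.77,0.3,0.05,-1],[0,0,-0.25,-0.77,0.28,0.05,-1],[0,0,-0.25,-0.78,0.27,0.05,-1],[0,0,-0.25,-0.78,0.25,0.05,-1],[0,0,-0.08,0.2,0.19,0.56,-1]]'
python3 - <<'E'
from h import *
print(yawshot("pics/t4.png",.12))
route([(gp(.3,-.06,-.16,.09),1.87,5)])
E
```

```text
contact_force: [0.0, 0.1, -0.9]
grip_force: 0.0
contact_force: [0.4, -0.2, -0.0]
grip_force: 0.0
t: 11.8
tool_pos: [0.524, -0.2852, 0.1744]
tool_rot: [1.943, 2.465, 0.0]
contact_force: [0.2, 1.0, -0.3]
opening: -0.0001
grip_force: 0.0
(11.85, (0.1053, 0.7))
[[-0.0,-0.01,-0.14,0.23,0.22,0.54,-1],[-0.0,-0.01,-0.14,0.23,0.22,0.54,-1],[-0.0,-0.01,-0.14,0.23,0.22,0.53,-1],[-0.0,-0.01,-0.14,0.22,0.22,0.53,-1],[-0.0,-0.01,-0.14,0.22,0.23,0.53,-1]]
```

View pics/t4.png

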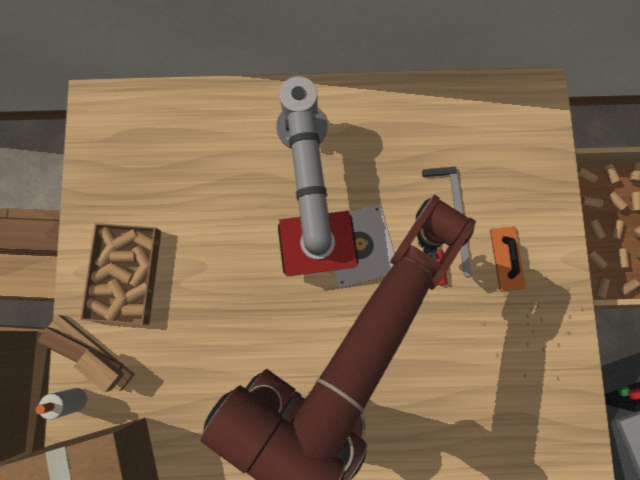

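The cover is centred near (318,243), turning freely, and the hand is ahead of it at (440,235). Now lower it in front of the right buffer and start moving with it.

```bash
cat >> h.py <<'E'
def hyaw():
    """guard yaw at which the right buffer would touch the finger"""
    from station import status
    p=np.array(status.get_obs()["tool_pos"][:2]);d=PIV-p;L=np.linalg.norm(d)
    return round(float(np.arctan2(d[1],d[0])-np.arcsin(.125/L)),4),round(float(np.sqrt(L*L-.125**2)),3)
E
python3 - <<'E'
from h import *
p=gp(.23,-.06,-.125,.09);print(p,hyaw());route([(p,1.9,5)])
E
```

```text
[ 0.51813732 -0.17713751  0.09      ] (0.4289, 0.535)
[[-0.0,-0.01,-0.21,0.69,0.14,0.54,-1],[-0.0,-0.01,-0.21,0.68,0.15,0.54,-1],[-0.0,-0.01,-0.21,0.68,0.16,0.54,-1],[-0.0,-0.01,-0.21,0.68,0.17,0.54,-1],[-0.0,-0.01,-0.21,0.67,0.19,0.54,-1]]
```

```bash
python3 -m jog '[[0,0,-0.2,0.85,0.15,0.6,-1],[0,0,-0.2,0.85,0.15,0.6,-1],[0,0,-0.2,0.75,0.2,0.6,-1],[0,0,-0.2,0.5,0.2,0.5,-1],[0,0,-0.2,0.25,0.15,0.5,-1]]'
python3 - <<'E'
from h import *
print(yawshot("pics/t5.png",.18),hyaw())
E
```

```text
t: 12.48
tool_pos: [0.5227, -0.1834, 0.0888]
tool_rot: [1.83, 2.553, -0.0]
contact_force: [-0.3, 0.2, 0.2]
opening: 0.0002
grip_force: 0.0
(12.525, (0.1734, 0.65)) (0.2422, 0.479)
```

```bash
python3 -m jog '[[0,0,0,0,0,0,-1],[0,0,0,-0.03,0,0,-1],[0,0,0,-0.08,0,0,-1],[0,0,0,-0.11,0,0,-1],[0,0,0,-0.14,0,0,-1]]'
python3 - <<'E'
from h import *
print(yawshot("pics/t6.png",.25),hyaw())
E
```

```text
t: 13.15
tool_pos: [0.5262, -0.1953, 0.09]
tool_rot: [1.833, 2.551, 0.0]
contact_force: [1.0, -0.2, -0.1]
opening: 0.0002
grip_force: 0.0
(13.2, (0.2458, 0.63)) (0.2717, 0.482)
```

```bash
python3 -m jog '[[0,0,0,-0.14,0,0,-1],[0,0,0,-0.14,0,0,-1],[0,0,0,-0.14,0,0,-1],[0,0,0,-0.14,0,0,-1],[0,0,0,-0.14,0,0,-1]]'
python3 - <<'E'
from h import *
print(yawshot("pics/t7.png",.32),hyaw())
E
```

```text
t: 13.82
tool_pos: [0.5329, -0.215, 0.0898]
tool_rot: [-1.833, -2.552, 0.0]
contact_force: [-0.1, 0.2, -0.9]
opening: 0.0003
grip_force: 0.0
(13.875, (0.3131, 0.63)) (0.315, 0.487)
```

```bash
python3 -m jog '[[0,0,0,-0.13,0,0,-1],[0,0,0,-0.13,0,0,-1],[0,0,0,-0.12,0,0,-1],[0,0,0,-0.12,0,0,-1],[0,0,0,-0.11,0,0,-1]]'
python3 -m jog '[[0,0,0,-0.1,0,0,-1],[0,0,0,-0.09,0,0,-1],[0,0,0,-0.08,0,0,-1],[0,0,0,-0.07,0,0,-1],[0,0,0,-0.06,0,0,-1]]'
python3 - <<'E'
from h import *
print(yawshot("pics/t8.png",.37),hyaw())
E
```

```text
t: 14.5
tool_pos: [0.5387, -0.2322, 0.0897]
tool_rot: [-1.833, -2.552, 0.0]
contact_force: [0.3, 0.3, 0.6]
opening: -0.0
grip_force: 0.0
t: 15.12
tool_pos: [0.5425, -0.2435, 0.0897]
tool_rot: [-1.833, -2.552, -0.0]
contact_force: [0.1, 0.9, -0.9]
opening: 0.0001
grip_force: 0.0
(15.175, (0.292, 0.67)) (0.3754, 0.495)
```

```bash
python3 -m jog '[[0,0,0,-0.03,0,0,-1],[0,0,0,0,0,0,-1],[0,0,0,0,0,0,-1]]'
python3 - <<'E'
from h import *
print(yawshot("pics/t9.png",.3),hyaw())
i=cv2.imread("pics/t7.png")[60:300,250:500];j=cv2.imread("pics/t9.png")[60:300,250:500]
cv2.imwrite("pics/c2.png",cv2.resize(np.hstack([i,j]),None,fx=1.6,fy=1.6,interpolation=2))
E
```

```text
t: 15.55
tool_pos: [0.5427, -0.2442, 0.0897]
tool_rot: [-1.833, -2.552, 0.0]
contact_force: [0.5, 0.3, -0.8]
opening: -0.0
grip_force: 0.0
(15.6, (0.2851, 0.68)) (0.3765, 0.495)
```

View pics/c2.png

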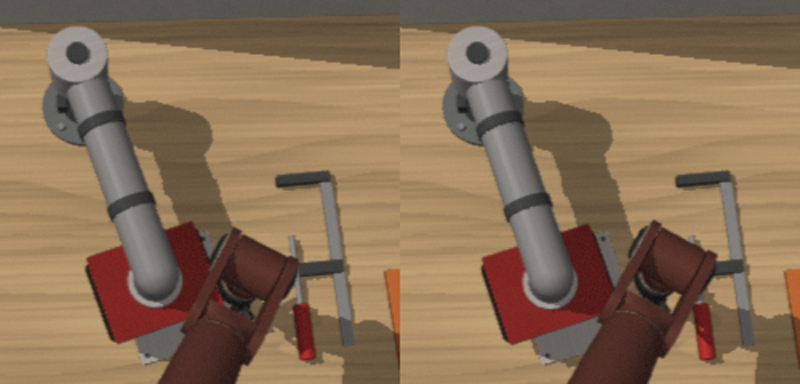

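The crops show the hood stopped short, at yaw ~0.285, and drifting back slowly at about -0.016 rad/s. The hand had stood still during the camera call at the moment of contact, so it rebounded. I'll go round to the left, give it a much slower push, and brake without taking pictures mid-contact.

```bash
cat >> h.py <<'E'
def hyawL():
    from station import status
    p=np.array(status.get_obs()["tool_pos"][:2]);d=PIV-p;L=np.linalg.norm(d)
    return round(float(np.arctan2(d[1],d[0])+np.arcsin(.125/L)),4),round(float(np.sqrt(L*L-.125**2)),3)
E
python3 - <<'E'
from h import *
W=[(gp(.3,-.13,-.17,.19),1.86,5),(gp(.27,-.15,0,.2),1.84,6),(gp(.25,-.13,.17,.19),1.82,6),(gp(.23,-.06,.18,.09),1.81,5)]
for w in W:print(np.round(w[0],3),np.linalg.norm(w[0][:2]).round(2))
route(W)
E
```

```text
[ 0.482 -0.271  0.19 ] 0.55
[ 0.408 -0.098  0.2  ] 0.42
[0.382 0.083 0.19 ] 0.39
[0.449 0.12  0.09 ] 0.46
TOO BIG
[[-0.0,-0.0,0.08,-0.04,-0.44,-0.67,-1],[-0.0,-0.0,0.08,-0.04,-0.44,-0.67,-1],[-0.0,-0.0,0.08,-0.05,-0.44,-0.67,-1],[-0.0,-0.0,0.08,-0.05,-0.44,-0.67,-1],[-0.0,-0.0,0.08,-0.05,-0.44,-0.67,-1]]
[[0.0,0.0,0.04,1.04,-0.12,-0.06,-1],[0.0,0.0,0.04,1.04,-0.12,-0.06,-1],[0.0,0.0,0.04,1.04,-0.13,-0.06,-1],[0.0,0.0,0.04,1.04,-0.13,-0.06,-1],[0.0,0.0,0.04,1.04,-0.13,-0.06,-1]]
[[0.0,0.0,0.04,1.04,-0.14,-0.06,-1],[-0.0,0.0,0.04,1.01,0.13,0.06,-1],[-0.0,0.0,0.04,1.01,0.13,0.06,-1],[-0.0,0.0,0.04,1.01,0.12,0.06,-1],[-0.0,0.0,0.04,1.01,0.12,0.06,-1]]
[[-0.0,0.0,0.04,1.01,0.12,0.06,-1],[-0.0,0.0,0.04,1.01,0.11,0.06,-1],[-0.0,0.0,0.02,0.13,0.49,0.67,-1],[-0.0,0.0,0.02,0.13,0.49,0.67,-1],[-0.0,0.0,0.02,0.13,0.49,0.67,-1]]
[[-0.0,0.0,0.02,0.13,0.49,0.67,-1],[-0.0,0.0,0.02,0.13,0.49,0.67,-1]]
```

```bash
python3 -m jog '[[0,0,0.08,-0.05,-0.44,-0.67,-1],[0,0,0.08,-0.05,-0.44,-0.67,-1],[0,0,0.08,-0.05,-0.44,-0.67,-1],[0,0,0.08,-0.05,-0.44,-0.67,-1],[0,0,0.08,0.4,-0.44,-0.67,-1]]' | grep force
python3 -m jog '[[0,0,0.04,1,-0.12,-0.06,-1],[0,0,0.04,1,-0.12,-0.06,-1],[0,0,0.04,1,-0.13,-0.06,-1],[0,0,0.04,1,-0.13,-0.06,-1],[0,0,0.04,1,-0.13,-0.06,-1]]'
python3 -m jog '[[0,0,0.04,1,-0.14,-0.06,-1],[0,0,0.04,1,0.13,0.06,-1],[0,0,0.04,1,0.13,0.06,-1],[0,0,0.04,1,0.12,0.06,-1],[0,0,0.04,1,0.12,0.06,-1]]' | grep force
python3 -m jog '[[0,0,0.04,1,0.12,0.06,-1],[0,0,0.04,0.8,0.11,0.06,-1]]'
python3 - <<'E'
from h import *
t,(y,s)=yawshot("pics/t10.png",.24);print(t,y,s,hyawL());route([(gp(y-.02,-.06,.15,.09),y+1.571,5)])
E
```

```text
contact_force: [-0.8, -0.2, -0.3]
grip_force: 0.0
t: 16.85
tool_pos: [0.4177, -0.1191, 0.1993]
tool_rot: [1.899, 2.502, 0.0]
contact_force: [0.6, -0.4, -0.2]
opening: 0.0002
grip_force: 0.0
contact_force: [0.5, 0.8, -0.6]
grip_force: 0.0
t: 17.73
tool_pos: [0.382, 0.0827, 0.1902]
tool_rot: [1.928, 2.48, 0.001]
contact_force: [0.3, 0.4, 0.5]
opening: -0.0001
grip_force: 0.0
17.775 0.2584 0.68 (0.1657, 0.563)
[[0.0,-0.0,-0.02,-0.11,0.48,0.67,-1],[0.0,-0.0,-0.02,-0.11,0.48,0.67,-1],[0.0,-0.0,-0.02,-0.11,0.48,0.67,-1],[0.0,-0.0,-0.02,-0.11,0.48,0.67,-1],[0.0,-0.0,-0.02,-0.11,0.48,0.67,-1]]
```

```bash
python3 -m jog '[[0,0,0,-0.11,0.48,0.67,-1],[0,0,0,-0.11,0.48,0.67,-1],[0,0,0,-0.11,0.48,0.67,-1],[0,0,0,-0.11,0.48,0.67,-1],[0,0,0,-0.11,0.48,0.67,-1]]'
python3 -m jog '[[0,0,0,-0.25,0,0,-1],[0,0,0,-0.25,0,0,-1],[0,0,0,-0.15,0,0,-1],[0,0,0,-0.06,0,0,-1],[0,0,0,-0.05,0,0,-1]]'
python3 -m jog '[[0,0,0,-0.05,0,0,-1],[0,0,0,-0.05,0,0,-1],[0,0,0,-0.05,0,0,-1],[0,0,0,-0.05,0,0,-1],[0,0,0,-0.05,0,0,-1]]'
python3 -m jog '[[0,0,0,-0.05,0,0,-1],[0,0,0,-0.05,0,0,-1],[0,0,0,-0.05,0,0,-1],[0,0,0,-0.05,0,0,-1],[0,0,0,-0.05,0,0,-1]]'
python3 - <<'E'
from h import *
t,(y,s)=yawshot("pics/t11.png",.25);print(t,y,s,hyawL())
E
```

```text
t: 18.4
tool_pos: [0.4568, 0.083, 0.0892]
tool_rot: [1.929, 2.479, 0.0]
contact_force: [-0.0, -0.2, -0.8]
opening: 0.0001
grip_force: 0.0
t: 19.02
tool_pos: [0.4619, 0.0611, 0.0902]
tool_rot: [1.929, 2.479, 0.001]
contact_force: [0.5, 0.3, 0.2]
opening: 0.0001
grip_force: 0.0
t: 19.65
tool_pos: [0.4636, 0.0538, 0.0897]
tool_rot: [-1.929, -2.479, 0.0]
contact_force: [0.6, -0.6, 0.0]
opening: 0.0
grip_force: 0.0
t: 20.27
tool_pos: [0.4655, 0.0465, 0.0897]
tool_rot: [-1.929, -2.479, -0.0]
contact_force: [0.5, 0.5, -0.4]
opening: 0.0001
grip_force: 0.0
20.325 0.2747 0.5 (0.2726, 0.475)
```

Run:
```python
from h import *
W=[(gp(.25,-.11,.155,.18),1.84,4),(gp(.32,-.15,0,.2),1.9,6),(gp(.40,-.13,-.18,.19),1.96,8),(gp(.42,-.06,-.145,.09),1.97,5)]
route(W)
```

```text
TOO BIG
[[0.0,0.0,-0.06,0.34,-0.43,-0.75,-1],[0.0,0.0,-0.06,0.34,-0.43,-0.75,-1],[0.0,0.0,-0.06,0.34,-0.43,-0.75,-1],[0.0,0.0,-0.06,0.35,-0.43,-0.75,-1],[0.0,-0.0,-0.11,-1.08,-0.24,-0.11,-1]]
[[0.0,-0.0,-0.11,-1.08,-0.25,-0.11,-1],[0.0,-0.0,-0.11,-1.07,-0.26,-0.11,-1],[0.0,-0.0,-0.11,-1.07,-0.27,-0.11,-1],[0.0,-0.0,-0.11,-1.07,-0.28,-0.11,-1],[0.0,-0.0,-0.11,-1.07,-0.29,-0.11,-1]]
[[0.0,-0.0,-0.09,-0.93,0.14,0.04,-1],[0.0,-0.0,-0.09,-0.93,0.14,0.04,-1],[0.0,-0.0,-0.09,-0.93,0.13,0.04,-1],[0.0,-0.0,-0.09,-0.94,0.12,0.04,-1],[0.0,-0.0,-0.09,-0.94,0.11,0.04,-1]]
[[0.0,-0.0,-0.09,-0.94,0.11,0.04,-1],[0.0,-0.0,-0.09,-0.94,0.1,0.04,-1],[0.0,-0.0,-0.09,-0.94,0.09,0.04,-1],[0.0,-0.0,-0.02,0.17,0.48,0.67,-1],[0.0,-0.0,-0.02,0.17,0.49,0.67,-1]]
[[0.0,-0.0,-0.02,0.17,0.49,0.67,-1],[0.0,-0.0,-0.02,0.17,0.49,0.67,-1],[0.0,-0.0,-0.02,0.17,0.49,0.67,-1]]
```

```bash
python3 -m jog '[[0,0,-0.06,0.4,-0.35,-0.6,-1],[0,0,-0.06,0.34,-0.43,-0.8,-1],[0,0,-0.06,0.34,-0.43,-0.8,-1],[0,0,-0.06,0.35,-0.5,-0.8,-1],[0,0,-0.11,-0.95,-0.24,-0.11,-1]]' | grep force
python3 -m jog '[[0,0,-0.11,-1,-0.25,-0.11,-1],[0,0,-0.11,-1,-0.26,-0.11,-1],[0,0,-0.11,-1,-0.27,-0.11,-1],[0,0,-0.11,-1,-0.28,-0.11,-1],[0,0,-0.11,-1,-0.29,-0.11,-1]]' | grep force
python3 -m jog '[[0,0,-0.09,-1,0.14,0.04,-1],[0,0,-0.09,-1,0.14,0.04,-1],[0,0,-0.09,-1,0.13,0.04,-1],[0,0,-0.09,-1,0.12,0.04,-1],[0,0,-0.09,-1,0.11,0.04,-1]]' | grep force
python3 -m jog '[[0,0,-0.09,-1,0.11,0.04,-1],[0,0,-0.09,-0.99,0.1,0.04,-1],[0,0,-0.09,-0.95,0.09,0.04,-1],[0,0,0,0,0.4,0.6,-1]]'
python3 - <<'E'
from h import *
t,(y,s)=yawshot("pics/t12.png",.33);print(t,y,s,hyaw())
route([(gp(.42,-.06,-.125,.09),1.97,4)])
E
```

```text
contact_force: [0.4, 0.1, 0.3]
grip_force: 0.0
contact_force: [-0.0, 0.7, -0.4]
grip_force: 0.0
contact_force: [0.2, 0.4, 0.3]
grip_force: 0.0
t: 22.7
tool_pos: [0.5323, -0.3208, 0.173]
tool_rot: [1.751, 2.604, -0.001]
contact_force: [0.9, 0.7, -0.3]
opening: 0.0
grip_force: 0.0
22.75 0.336 0.69 (0.4948, 0.551)
[[-0.0,-0.01,-0.03,0.35,0.49,0.65,-1],[-0.0,-0.01,-0.03,0.35,0.49,0.65,-1],[-0.0,-0.01,-0.03,0.35,0.49,0.65,-1],[-0.0,-0.01,-0.03,0.35,0.49,0.65,-1]]
```

```bash
python3 -m jog '[[0,0,-0.03,0.35,0.49,0.65,-1],[0,0,-0.03,0.35,0.49,0.65,-1],[0,0,-0.03,0.35,0.49,0.65,-1],[0,0,-0.03,0.35,0.49,0.65,-1]]'
python3 - <<'E'
from h import *
t,(y,s)=yawshot("pics/t13.png",.35);print(t,y,s,hyaw())
# target: cutter in guard frame for both cutter estimates
for c in([.549,-.1225],[.552,-.1276]):
    d=PIV-c;print(np.arctan2(d[1],d[0]))
E
```

```text
t: 23.25
tool_pos: [0.5697, -0.2555, 0.0923]
tool_rot: [-1.734, -2.619, -0.0]
contact_force: [0.1, 0.0, 1.0]
opening: -0.0004
grip_force: 0.0
23.3 0.3486 0.63 (0.4137, 0.479)
0.4082886126827557
0.42151845684139805
```

```bash
python3 -m jog '[[0,0,0,0.12,0,0,-1],[0,0,0,0.12,0,0,-1],[0,0,0,0,0,0,-1],[0,0,0,0,0,0,-1],[0,0,0,0,0,0,-1]]' |grep pos
python3 -m jog '[[0,0,0,0,0,0,-1],[0,0,0,0,0,0,-1],[0,0,0,0,0,0,-1],[0,0,0,-0.01,0,0,-1],[0,0,0,-0.01,0,0,-1]]'
python3 -m jog '[[0,0,0,-0.01,0,0,-1],[0,0,0,-0.01,0,0,-1],[0,0,0,-0.01,0,0,-1],[0,0,0,-0.01,0,0,-1],[0,0,0,-0.01,0,0,-1]]'
python3 -m jog '[[0,0,0,-0.01,0,0,-1],[0,0,0,-0.01,0,0,-1],[0,0,0,-0.01,0,0,-1],[0,0,0,-0.01,0,0,-1],[0,0,0,-0.01,0,0,-1]]'
python3 -m jog '[[0,0,0,-0.01,0,0,-1],[0,0,0,-0.01,0,0,-1],[0,0,0,-0.008,0,0,-1],[0,0,0,-0.006,0,0,-1],[0,0,0,-0.004,0,0,-1]]'
python3 - <<'E'
from h import *
print(yawshot("pics/t14.png",.4),hyaw())
E
```

```text
tool_pos: [0.5666, -0.2512, 0.0943]
t: 24.55
tool_pos: [0.5668, -0.2513, 0.0939]
tool_rot: [-1.736, -2.619, 0.0]
contact_force: [-0.2, 0.3, -0.0]
opening: 0.0002
grip_force: 0.0
t: 25.18
tool_pos: [0.5674, -0.2527, 0.0939]
tool_rot: [-1.736, -2.619, 0.0]
contact_force: [-0.4, -0.3, 0.3]
opening: 0.0001
grip_force: 0.0
t: 25.8
tool_pos: [0.568, -0.254, 0.0939]
tool_rot: [1.736, 2.619, -0.0]
contact_force: [1.0, -0.7, -0.1]
opening: -0.0002
grip_force: 0.0
t: 26.42
tool_pos: [0.5684, -0.2551, 0.0939]
tool_rot: [-1.736, -2.619, -0.0]
contact_force: [0.1, 0.2, 0.8]
opening: -0.0002
grip_force: 0.0
(26.475, (0.4115, 0.59)) (0.4174, 0.481)
```

```bash
python3 -m jog '[[0,0,0,0,0,0,-1],[0,0,0,0,0,0,-1],[0,0,0,0,0,0,-1],[0,0,0,0,0,0,-1],[0,0,0,0,0,0,-1]]' >/dev/null
python3 - <<'E'
from h import *
print(yawshot("pics/t15.png",.4),hyaw())
E
python3 -m jog '[[0,0,0,0,0,0,-1],[0,0,0,0,0,0,-1],[0,0,0,0,0,0,-1],[0,0,0,0,0,0,-1],[0,0,0,0,0,0,-1]]' >/dev/null
python3 - <<'E'
from h import *
print(yawshot("pics/t16.png",.4),hyaw())
E
```

```text
(27.15, (0.4097, 0.59)) (0.4174, 0.481)
(27.825, (0.4113, 0.59)) (0.4173, 0.481)
```

```bash
python3 -m jog '[[0,0,0,-0.1,0,0,-1],[0,0,0,-0.3,0,0,-1],[0,0,0,-0.6,0,0,-1],[0,0,0,-0.6,-0.3,-0.5,-1],[0,0,0,-0.5,-0.6,-0.8,-1]]' |grep pos
python3 -m jog '[[0,0,0,-0.5,-0.8,-0.8,-1],[0,0,0,-0.5,-0.9,-0.8,-1],[0,0,0,-0.5,-0.9,-0.5,-1],[0,0,0,-0.3,-0.8,0,-1],[0,0,0,0,-0.3,0,-1]]' |grep pos
python3 - <<'E'
from h import *
from station import viewer
print(yawshot("pics/t17.png",.4))
cv2.imwrite("pics/s2.png",viewer.get_image("scene")["img"][:,:,::-1])
a=cv2.imread("pics/t17.png")[130:330,250:450];b=cv2.imread("pics/s2.png")[170:370,230:430]
cv2.imwrite("pics/c3.png",cv2.resize(np.hstack([a,b]),None,fx=2,fy=2,interpolation=2))
E
```

```text
tool_pos: [0.5678, -0.3252, 0.1333]
tool_pos: [0.4859, -0.4189, 0.1974]
(29.125, (0.4149, 0.69))
```

View pics/c3.png

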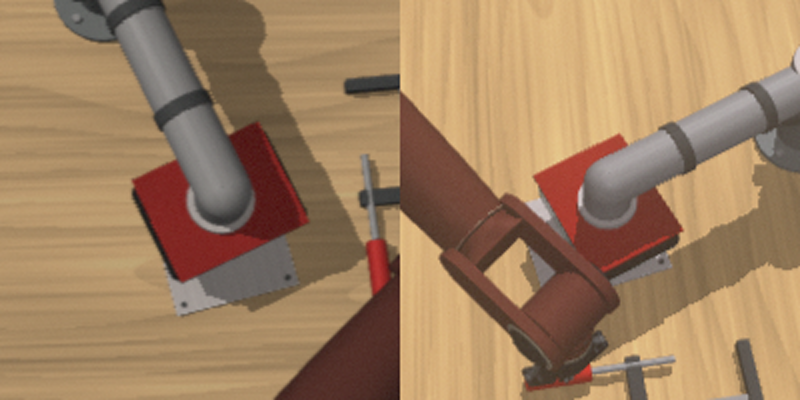

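The hood now stands over the plate with the hand away to the lower right. Next I check its drift and centring while time runs.

```bash
Z='[[0,0,0,0,0,0,-1],[0,0,0,0,0,0,-1],[0,0,0,0,0,0,-1],[0,0,0,0,0,0,-1],[0,0,0,0,0,0,-1]]'
cat > chk.py <<'E'
import sys
from h import *
n=sys.argv[1];print(yawshot(n,.4))
w=p2w("top",guard(n,box=(300,420,180,300)),.128)
b=cv2.boxPoints(cv2.minAreaRect(w[:,:2].astype(np.float32)));c=b.mean(0);e=np.diff(b,axis=0)
ys=b-c;x=PIV-c;print("ctr",c,"sides",np.linalg.norm(e,axis=1),"pivdist",np.linalg.norm(x),"yaw",np.arctan2(x[1],x[0]))
x=x/np.linalg.norm(x)
for q in([.549,-.1225],[.552,-.1276]):print("cutter y",(np.array(q)-c)@[-x[1],x[0]])
E
for i in 1 2; do python3 -m jog '[[0,0,0,0,0,0,-1],[0,0,0,0,0,0,-1],[0,0,0,0,0,0,-1],[0,0,0,0,0,0,-1],[0,0,0,0,0,0,-1]]' |grep t:; done
python3 chk.py pics/t18.png
for i in 1 2 3; do python3 -m jog '[[0,0,0,0,0,0,-1],[0,0,0,0,0,0,-1],[0,0,0,0,0,0,-1],[0,0,0,0,0,0,-1],[0,0,0,0,0,0,-1]]' |grep t:; done
python3 chk.py pics/t19.png
```

```text
t: 29.8
tool_rot: [-1.735, -2.619, -0.0]
t: 30.42
tool_rot: [-1.736, -2.619, 0.0]
(30.475, (0.4148, 0.69))
ctr [ 0.56044316 -0.08371572] sides [0.14128397 0.16589372 0.14128397] pivdist 0.4197891674551689 yaw 0.33424839760691116
cutter y -0.03288380990626218
cutter y -0.03868573912177094
t: 31.1
tool_rot: [1.736, 2.619, -0.0]
t: 31.72
tool_rot: [1.736, 2.619, -0.0]
t: 32.35
tool_rot: [1.736, 2.619, -0.0]
(32.4, (0.4149, 0.69))
ctr [ 0.5581288  -0.07889782] sides [0.13059475 0.16577612 0.13059475] pivdist 0.4204284541663681 yaw 0.3216168443352235
cutter y -0.03848089033645072
cutter y -0.04426769349977586
```

```bash
python3 - <<'E'
from h import *
b=p2w("top",[[316,221],[379,191.5],[403.5,240],[337.5,270]],.128)[:,:2]
print(b.round(3),np.linalg.norm(np.roll(b,-1,0)-b,axis=1));c=b.mean(0)
x=PIV-c;print(c,np.linalg.norm(x),np.arctan2(x[1],x[0]))
for a in (np.arctan2(x[1],x[0]),.4149):
  for q in([.549,-.1225],[.552,-.1276]):print("cutter y",(np.array(q)-PIV)@[-np.sin(a),np.cos(a)])
E
for i in 1 2 3 4 5; do python3 -m jog '[[0,0,0,0,0,0,-1],[0,0,0,0,0,0,-1],[0,0,0,0,0,0,-1],[0,0,0,0,0,0,-1],[0,0,0,0,0,0,-1]]' >/dev/null; done
for i in 1 2 3 4 5; do python3 -m jog '[[0,0,0,0,0,0,-1],[0,0,0,0,0,0,-1],[0,0,0,0,0,0,-1],[0,0,0,0,0,0,-1],[0,0,0,0,0,0,-1]]' |grep t:; done
python3 -c "
from h import *;print(yawshot('pics/t20.png',.4))"
```

```text
[[ 0.606  0.013]
 [ 0.692 -0.179]
 [ 0.542 -0.244]
 [ 0.458 -0.046]] [0.20990755 0.16375857 0.21492654 0.15972951]
[ 0.57430765 -0.11387775] 0.41789517274607346 0.41339664749627625
cutter y 0.0022707184401072056
cutter y -0.0036048321937123817
cutter y 0.0029390079670424396
cutter y -0.0029375861212222187
t: 36.15
tool_rot: [-1.736, -2.619, 0.0]
t: 36.78
tool_rot: [-1.736, -2.619, -0.0]
t: 37.4
tool_rot: [1.736, 2.619, 0.0]
t: 38.02
tool_rot: [1.736, 2.619, -0.0]
t: 38.65
tool_rot: [1.736, 2.619, -0.0]
(38.7, (0.4156, 0.7))
```

```bash
for i in 1 2 3; do python3 -m jog '[[0,0,0,0,0,0,-1],[0,0,0,0,0,0,-1],[0,0,0,0,0,0,-1],[0,0,0,0,0,0,-1],[0,0,0,0,0,0,-1]]' |grep t:; done
python3 -c "
from h import *;print(yawshot('pics/t21.png',.4))
from station import finish_job;print(finish_job())"
```

```text
t: 39.33
tool_rot: [1.736, 2.619, 0.0]
t: 39.95
tool_rot: [1.736, 2.619, 0.0]
t: 40.58
tool_rot: [1.736, 2.619, -0.0]
(40.625, (0.4149, 0.7))
the job is handed in; nothing more can be done
None
```

The guard is standing still over the cutter, which measures about 3 mm from the hood's middle line; I took my hand off at about 28 s, saw no measurable movement in over 10 s after that, and handed the job in at 40.6 s.

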